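# Slide the dough scraper out to where its grip can be taken

## Robot

A 6-joint arm with a two-finger parallel gripper is mounted at the origin on a cart in front of the work surface, level with it; the furniture and walls round the work are solid. World frame = base frame: x ahead of the robot, y to its left, z up, the work surface at z = 0. Lengths are in m, angles in rad, forces in N, time in s.
With the tool pointing down it reaches from about 0.375 to 0.9 m from the base axis. Payload 3.1 kg.
Tool frame: the origin (TCP) lies at the very end of the fingers, on their centre line; the grasp point (between the pads) lies 19 mm behind it; z points along the fingers, y is the direction in which the jaws open and shut (so a half turn about z gives the same grasp; the last joint's range is limited). The gripper opens to 85 mm and grips with 20 to 120 N. Pads are 22 mm wide; open, the fingers measure 114 mm over their backs; the gripper's body (76 mm by 85 mm) begins 54 mm behind the grasp point. The pads swing forward as they close: fully open they stand 13 mm farther back than shut.
Start: joints at [-1.442, 0.527, 1.433, -0, 1.181, -0.178], TCP at [0.189, -0.596, 0.231] pointing down, gripper open.
Joint ranges: [-3.08, 3.08], [-0.75, 2.2], [0.22, 2.44], [-1.43, 4.57], [0, 2.65], [-2.85, 2.85]. Speed limits (rad/s): [2.79, 2.79, 3.14, 3.14, 3.14, 3.14].

## Interface

Orientations are given as a unit quaternion [x, y, z, w].
In Python, from station import manip gives the robot as it stands. The module is installed in compiled form; this text tells all that it offers.
- The arm moves only by the tool send_rows, never from a script. Its argument "commands" is a list of rows, each an object with "delta_pos": the shift along the world's x, y, z in cm, a list of three; "yaw": the turn about the world's z in rad. A call has 1 to 10 rows; each row shifts and turns the pose as measured when the row begins; what a row does not reach is not made up. A row lasts 1/8 s, in which the tool goes at most 62.5 mm and 10.7 degrees, less where a joint would pass 70% of its speed; a pose out of reach is approached as far as the arm can. A call is refused whole if a number of a shift passes 6.25 or a number of a turn 0.188, either way. A call with a gripper value outside its range is refused whole. "grip" is the closure, from -1 (fully open) to 1 (shut), set as the call begins (left out, the last holds). The fingers move at their own pace and stop on an object; "force" is the grip in N (left out, the last holds). Time passes only in rows, so rows that do not move let the fingers close. It gives the time, the measured TCP pose, the force and the opening at its end, in the units of the state.
- manip.sense(): the state, without advancing time (a new reading comes with each control period).
- manip.snapshot(name): name is "scene" or "top"; returns the picture (400x640x3 uint8, blue, green, red); there is no depth.
- manip.get_calibration(name): a dict with "fx", "fy", "cx", "cy" (pixels), "world_to_cam" (4x4, takes a point from world to camera coordinates). Camera axes: x right, y down, z forward; pixel columns grow to the right and rows downward; lengths in m; the calibration is good to about 2 mm. A picture is of the moment at which its call begins. get_calibration takes no time and is no camera call.
- manip.sign_off(): hands the job in, once; it reports no verdict.
The state is a dict: "t": time; "q": joint angles; "qd": joint speeds; "tau": joint torques, N m; "tcp_pos": TCP position; "tool_rot": TCP orientation; "force": force on the tool from outside, world axes, zero at the start; "ft_torque": the same for the moment, N m; "finger_gap": opening from 0.0 (shut) to 1.0 (fully open).
Only numpy, scipy, OpenCV 4.12 (cv2) and the standard library are available. Lean on these libraries where they do the work, as an engineer would, in place of code of your own. Each camera call takes 0.05 s, during which the arm holds its last target. There are 200 camera calls.

## Task

The dough scraper lies too flat on the chopping board to be picked up. Push it with the fingertips across the board towards the long edge nearest the robot until its whole red grip sticks out past that edge, square to the edge, while the whole grey blade still lies on the board; then let go of it. Slide it only, never grasp it, lift it or tip it up, and leave the timer and the fish tin on the board where they are.

Things in the scene. Friction and masses are not known exactly. Their poses are not given: they have to be found in the camera images.
- board: Light wooden chopping board, 220 (x) x 320 (y) x 22 mm, lying flat on the worktop; it is fixed and does not move. Origin: centre of its underside; z up, its top is at z = 22 mm. Its -x side is the long edge nearest the robot. The board may be turned up to 0.35 rad.
- board_front (a point): Middle of the top of the board's long edge nearest the robot: 110 mm from the board's centre along the board's -x, 22 mm up. Axes as the board's.
- scraper: Thin flat dough scraper, 120 (x) x 80 (y) x 6 mm, loose, about 90 g, lying flat on the board, turned at most 0.35 rad against it. Origin: centre of its underside, z up. Its -x end, towards the robot, is the red ribbed grip, 36 mm long (x = -60 to -24 mm) over the full width; the rest is the dark grey blade (x = -24 to +60 mm).
- grip_line (a point): Point on the scraper's underside in the middle of the line where red grip and grey blade meet: x = -24 mm in the scraper's frame. Axes as the scraper's.
- timer: Red and white wind-up kitchen timer, 62 mm across, 51 mm high, loose, standing on the board beside the scraper. Origin: centre of its underside. To be left alone.
- fish_tin: Flat oblong fish tin, 63 (its own x) x 105 (its own y) x 24 mm, loose, lying on the board beside the scraper, its long side roughly along the board's x. Origin: centre of its underside. To be left alone.

How it is judged:
At the end, for the whole second after the job is handed in: Scraper flat and at rest, the line between red and grey within 6 mm of the board's long edge nearest the robot (red outside) and within 120 mm of that edge's middle, square to it within 0.12 rad; timer and fish tin within 20 mm of where they stood (x of grip_line in the frame of board between -0.116 and -0.104 m and y of grip_line in the frame of board between -0.12 and 0.12 m and z of grip_line in the frame of board between 0.019 and 0.026 m and angle between the x axis of scraper and the x axis of board, either way round below 0.12 rad and angle between scraper's own z axis and vertical below 0.05 rad and linear speed of scraper below 0.01 m/s and distance of each of timer, fish_tin from where it was at the start of the episode below 0.02 m); the robot touches nothing.
It fails at once if the scraper is lifted more than 12 mm off the board or tipped up by more than 0.25 rad (z of any of grip_line, scraper in the frame of board above 0.034 m or angle between scraper's own z axis and vertical above 0.25 rad).
It fails at once if the timer is moved by more than 20 mm (distance of timer from where it was at the start of the episode above 0.02 m).
It fails at once if the fish tin is moved by more than 20 mm (distance of fish_tin from where it was at the start of the episode above 0.02 m).
It also fails if it takes over 38 s, if anything falls off the work surface, if the arm or the gripper's body presses on something with over 40 N, if the wrist force passes 120 N, or if a joint passes its speed limit or range.

## Working session

There is one attempt and no reset: what is moved stays moved. The work goes in short steps, Python scripts to look and compute and a tool call to move; the robot and the scene stay as the last step left them, time stands still between calls to the robot, and variables do not carry over. Pictures are saved under pics/ and viewed, about 8 in all and at most 12, crops included, and the job is handed in when it is done.

Besides the shell and the picture viewer there is one more tool, called after ">>>" by a JSON object that holds its "fn" and its "kwargs". send_rows: Moves the arm, as the interface text tells. Its arguments: {"type":"object","properties":{"commands":{"type":"array","items":{"type":"object","properties":{"delta_pos":{"type":"array","items":{"type":"number"}},"yaw":{"type":"number"}}}},"grip":{"type":"number"},"force":{"type":"number"}},"required":["commands"]}

```bash
mkdir -p pics; cat > h.py <<'E'
import numpy as np, cv2
from station import manip
def px2w(name,pts,z):
    c=manip.get_calibration(name);T=np.array(c["world_to_cam"]);R,t=T[:3,:3],T[:3,3]
    o=-R.T@t;out=[]
    for u,v in pts:
        d=R.T@np.array([(u-c["cx"])/c["fx"],(v-c["cy"])/c["fy"],1]);out.append(o+d*(z-o[2])/d[2])
    return np.array(out)
def w2px(name,P):
    c=manip.get_calibration(name);T=np.array(c["world_to_cam"])
    p=np.atleast_2d(P)@T[:3,:3].T+T[:3,3]
    return np.c_[c["fx"]*p[:,0]/p[:,2]+c["cx"],c["fy"]*p[:,1]/p[:,2]+c["cy"]]
E
python3 - <<'E'
from h import *
for n in ("top","scene"):
    cv2.imwrite(f"pics/{n}0.png",manip.snapshot(n))
    print(n,px2w(n,[(0,0),(320,200),(640,400)],0.022).round(3).tolist())
s=manip.sense();print(s["t"],s["tcp_pos"],s["tool_rot"],s["finger_gap"])
E
```

```text
top [[0.982, 0.69, 0.022], [0.569, 0.059, 0.022], [0.215, -0.484, 0.022]]
scene [[-0.492, 0.569, 0.022], [0.543, 0.089, 0.022], [1.157, -0.196, 0.022]]
0.1 [ 0.1893036  -0.59496327  0.2304191 ] [ 9.88179634e-01  1.53297197e-01  2.42262231e-05 -9.89680970e-04] 0.99504200901412
```

View pics/top0.png

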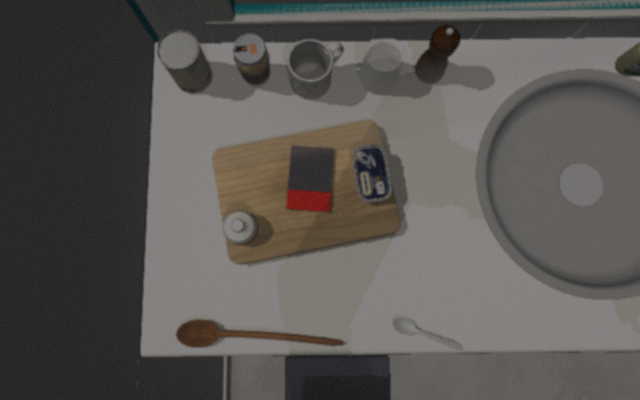

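View pics/scene0.png

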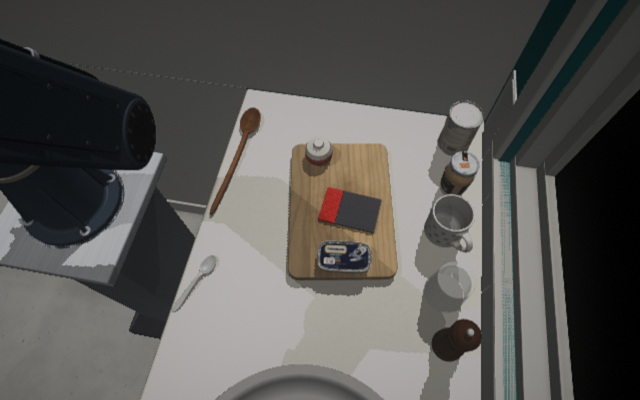

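Top view: world x points up and y points left. The board spans about px (213–400, 122–263). The scraper is at (288–335, 147–212), with its red end facing the robot. The timer is at about (240,228) and the tin at about (372,174). I'll enlarge this area.

```bash
python3 - <<'E'
import cv2
i=cv2.imread("pics/top0.png")[115:270,205:410]
cv2.imwrite("pics/c0.png",cv2.resize(i,None,fx=3.8,fy=3.8,interpolation=cv2.INTER_CUBIC))
E
```

```text
(no output)
```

View pics/c0.png

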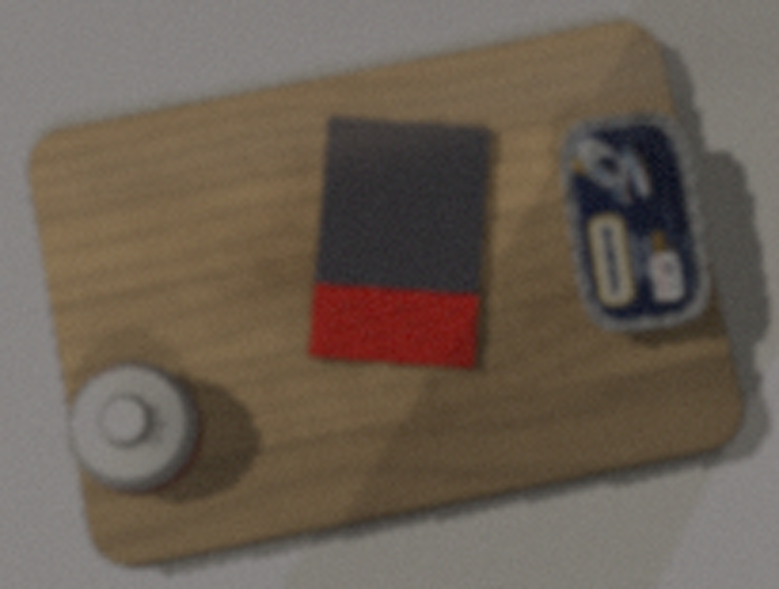

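```bash
cat >> h.py <<'E'
def crop(pts,k=3.8,o=(205,115)): return [((u+.5)/k-.5+o[0],(v+.5)/k-.5+o[1]) for u,v in pts]
E
python3 - <<'E'
from h import *
f=lambda p,z:px2w("top",crop(p),z)[:,:2]
# near edge, far edge, left, right lines
n=f([(180,556),(700,453)],.022);fa=f([(80,126),(600,26)],.022);l=f([(34,180),(88,510)],.022);r=f([(668,60),(738,380)],.022)
def X(a,b):
    A=np.c_[a[1]-a[0],-(b[1]-b[0])];s=np.linalg.solve(A,b[0]-a[0]);return a[0]+s[0]*(a[1]-a[0])
C=np.array([X(n,l),X(n,r),X(fa,r),X(fa,l)]);print("board corners",C.round(4).tolist(),np.linalg.norm(np.roll(C,-1,0)-C,axis=1).round(4))
yv=(C[0]-C[1]+C[3]-C[2]);th=np.arctan2(-yv[0],yv[1]);c=C.mean(0);print("board",c,th)
S=f([(328,118),(490,128),(476,368),(310,356),(317,284),(480,294)],.028)
print("scr",S.round(4).tolist(),np.linalg.norm(np.roll(S[:4],-1,0)-S[:4],axis=1))
sx=(S[0]-S[3]+S[1]-S[2]);ts=np.arctan2(sx[1],sx[0]);sc=S[:4].mean(0);print("scraper",sc,ts)
R=np.array([[np.cos(th),-np.sin(th)],[np.sin(th),np.cos(th)]])
B=lambda p:((np.atleast_2d(p)-c)@R).round(4).tolist()
print("in board: scr",B(sc),ts-th,"line",B(S[4:]),"corners",B(S[:4]))
t=f([(125,420)],.051);print("timer",t,B(t))
q=f([(565,130),(672,112),(712,310),(600,332)],.024+.022);print("tin",q.tolist(),B(q))
E
```

```text
board corners [[0.452, 0.2216], [0.5099, -0.0905], [0.7245, -0.053], [0.6661, 0.2606]] [0.3174 0.2178 0.319  0.2176]
board [0.58811897 0.08467784] 0.18366643006278868
scr [[0.6717, 0.1115], [0.6655, 0.0321], [0.5468, 0.041], [0.5536, 0.1206], [0.5887, 0.1171], [0.5828, 0.0385]] [0.07961946 0.11910568 0.07983164 0.11844749]
scraper [0.60939031 0.07628175] -0.07594788456531243
in board: scr [[0.0194, -0.0121]] -0.25961431462810114 line [[0.0065, 0.0318], [-0.0136, -0.0445]] corners [[0.087, 0.0111], [0.0665, -0.0658], [-0.0486, -0.0354], [-0.0274, 0.0416]]
timer [[0.52095629 0.2052003 ]] [[-0.044, 0.1308]]
tin [[0.6589058257459252, -0.0030736261659402853], [0.6671551356800053, -0.05463601926008782], [0.5703517588845691, -0.07003004320290225], [0.560499950778967, -0.01700478690828998]] [[0.0536, -0.0992], [0.0523, -0.1514], [-0.0457, -0.1489], [-0.0457, -0.0949]]
```

Sizes check out: board measures 0.318×0.218, scraper 0.119×0.080. Board yaw is 0.184 and the scraper's is -0.076. The scraper has to slide about 106 mm along the board's -x and turn +0.26. I'll push on the blade's far edge with both half-open fingertips.

>>> {"fn": "send_rows", "kwargs": {"commands": [{"delta_pos":[3.4,4.6,0],"yaw":-0.04},{"delta_pos":[3.4,4.6,0],"yaw":-0.04},{"delta_pos":[3.4,4.6,0],"yaw":-0.04},{"delta_pos":[3.4,4.6,0],"yaw":-0.04},{"delta_pos":[3.4,4.6,0],"yaw":-0.04},{"delta_pos":[3.4,4.6,0],"yaw":-0.04},{"delta_pos":[3.4,4.6,0],"yaw":-0.04},{"delta_pos":[3.4,4.6,0],"yaw":-0.04},{"delta_pos":[3.4,4.6,0],"yaw":-0.03},{"delta_pos":[3.4,4.6,0],"yaw":-0.03}], "grip": 0, "force": 20}}

```text
t: 1.35
tcp_pos: [0.534, -0.1231, 0.2269]
tool_rot: [0.999, -0.048, -0.0, -0.002]
force: [-0.3, -1.1, -0.3]
finger_gap: 0.5
```

>>> {"fn": "send_rows", "kwargs": {"commands": [{"delta_pos":[3.2,4.0,0],"yaw":0.01},{"delta_pos":[3.2,4.0,0],"yaw":0.01},{"delta_pos":[3.2,4.0,-2],"yaw":0},{"delta_pos":[3.2,4.0,-3],"yaw":0},{"delta_pos":[3.0,3.5,-3],"yaw":0},{"delta_pos":[0,0,-3],"yaw":0},{"delta_pos":[0,0,-2],"yaw":0},{"delta_pos":[0,0,0],"yaw":0}]}}

```text
t: 2.35
tcp_pos: [0.6968, 0.0843, 0.0897]
tool_rot: [0.999, -0.034, -0.001, -0.001]
force: [-0.4, -0.7, -1.0]
finger_gap: 0.496
```

```bash
python3 - <<'E'
from h import *
s=manip.sense();print(s["t"],s["tcp_pos"],2*np.arctan2(s["tool_rot"][1],s["tool_rot"][0]),s["force"],s["finger_gap"])
E
```

```text
2.35 [0.69680341 0.08426078 0.08971767] -0.06741428245177272 [-0.35038626 -0.71311313 -1.02692681] 0.4964440739641523
```

>>> {"fn": "send_rows", "kwargs": {"commands": [{"delta_pos":[-0.3,-0.7,-1.5],"yaw":0},{"delta_pos":[-0.2,-0.7,-1.5],"yaw":0},{"delta_pos":[0,0,-1.5],"yaw":0},{"delta_pos":[0,0,-1.0],"yaw":0},{"delta_pos":[0,0,0],"yaw":0}]}}

```text
t: 2.98
tcp_pos: [0.6927, 0.0666, 0.0342]
tool_rot: [0.999, -0.035, 0.001, -0.001]
force: [-0.3, 0.4, 0.3]
finger_gap: 0.5
```

```bash
python3 - <<'E'
from h import *
s=manip.sense();print(s["t"],s["tcp_pos"],s["force"])
a=manip.snapshot("top")[115:270,205:410];b=manip.snapshot("scene")[130:290,270:420]
a=cv2.resize(a,(530,400),interpolation=cv2.INTER_CUBIC);cv2.imwrite("pics/a1.png",a)
cv2.imwrite("pics/b1.png",cv2.resize(b,None,fx=3.7,fy=3.7,interpolation=cv2.INTER_CUBIC))
E
```

```text
2.975 [0.69270119 0.06663315 0.03415152] [-0.28306964  0.37597275  0.33551425]
```

View pics/b1.png

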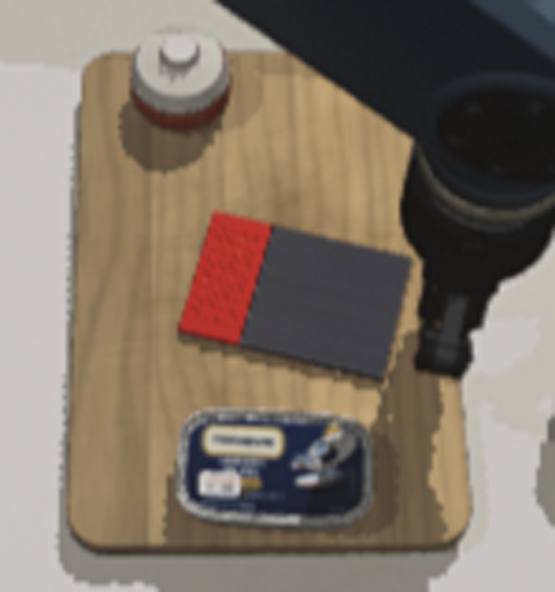

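The picture shows both fingers behind the blade's far edge at about (445,355) and clear of it. Next I'll go down until they touch.

>>> {"fn": "send_rows", "kwargs": {"commands": [{"delta_pos":[0,0.3,-0.5],"yaw":0},{"delta_pos":[0,0,-0.3],"yaw":0},{"delta_pos":[0,0,-0.2],"yaw":0},{"delta_pos":[0,0,0],"yaw":0}]}}

```text
t: 3.58
tcp_pos: [0.6945, 0.0707, 0.026]
tool_rot: [0.999, -0.035, 0.003, -0.001]
force: [0.6, 0.6, 0.3]
finger_gap: 0.499
```

>>> {"fn": "send_rows", "kwargs": {"commands": [{"delta_pos":[-0.1,0,-0.2],"yaw":0},{"delta_pos":[-0.1,0,-0.2],"yaw":0},{"delta_pos":[0,0,0],"yaw":0}]}}

```text
t: 3.95
tcp_pos: [0.6924, 0.0706, 0.0219]
tool_rot: [0.999, -0.035, 0.003, -0.001]
force: [-0.1, -0.4, -0.4]
finger_gap: 0.504
```

>>> {"fn": "send_rows", "kwargs": {"commands": [{"delta_pos":[0,0,-0.2],"yaw":0},{"delta_pos":[0,0,0],"yaw":0}]}}

```text
t: 4.2
tcp_pos: [0.6927, 0.0706, 0.02]
tool_rot: [0.999, -0.035, 0.004, -0.001]
force: [0.7, 0.5, 0.8]
finger_gap: 0.502
```

>>> {"fn": "send_rows", "kwargs": {"commands": [{"delta_pos":[0,0,-0.15],"yaw":0},{"delta_pos":[0,0,0],"yaw":0}]}}

```text
t: 4.45
tcp_pos: [0.693, 0.0705, 0.0203]
tool_rot: [0.999, -0.035, 0.004, -0.001]
force: [0.2, -0.2, -0.6]
finger_gap: 0.504
```

>>> {"fn": "send_rows", "kwargs": {"commands": [{"delta_pos":[0,0,-0.3],"yaw":0},{"delta_pos":[0,0,0],"yaw":0}]}}

```text
t: 4.7
tcp_pos: [0.6936, 0.0705, 0.0205]
tool_rot: [0.999, -0.035, 0.005, -0.001]
force: [-0.7, 0.3, -0.2]
finger_gap: 0.497
```

```bash
python3 - <<'E'
from h import *
s=manip.sense()
for k in s: print(k,np.round(s[k],4))
E
```

```text
t 4.7
q [-0.0594  0.8748  1.3719  0.0025  0.8859  1.5792]
qd [-0.0003 -0.0096 -0.003  -0.0019  0.0203 -0.0006]
tau [ 3.6500e-02 -5.3844e+01 -1.3220e+01  3.2000e-03  1.3400e-02  2.4000e-03]
tcp_pos [0.6936 0.0705 0.0205]
tool_rot [ 9.994e-01 -3.470e-02  4.600e-03 -9.000e-04]
force [-0.6831  0.2679 -0.2155]
ft_torque [0.0232 0.0397 0.0069]
finger_gap 0.4969
```

Contact came at TCP z ≈ 0.0203: it goes no lower, and the force relaxes because each row restarts from the measured pose. I'll lift 1.5 mm and start the push.

>>> {"fn": "send_rows", "kwargs": {"commands": [{"delta_pos":[0,0,0.15],"yaw":0},{"delta_pos":[-0.7,0.05,0],"yaw":0},{"delta_pos":[-0.7,0.05,0],"yaw":0},{"delta_pos":[-0.8,0.1,0],"yaw":0.01},{"delta_pos":[-0.8,0.1,0],"yaw":0.02},{"delta_pos":[0,0,0],"yaw":0}]}}

```text
t: 5.45
tcp_pos: [0.6605, 0.0738, 0.0205]
tool_rot: [1.0, -0.019, 0.004, -0.001]
force: [0.2, 0.2, -0.2]
finger_gap: 0.5
```

```bash
python3 - <<'E'
from h import *
s=manip.sense();print(s["tcp_pos"],2*np.arctan2(s["tool_rot"][1],s["tool_rot"][0]),s["force"])
b=manip.snapshot("scene")[130:290,270:420]
cv2.imwrite("pics/b2.png",cv2.resize(b,None,fx=3.7,fy=3.7,interpolation=cv2.INTER_CUBIC))
E
```

```text
[0.66051838 0.0737999  0.02053328] -0.037315328004682694 [ 0.20307032  0.15414953 -0.24078865]
```

View pics/b2.png

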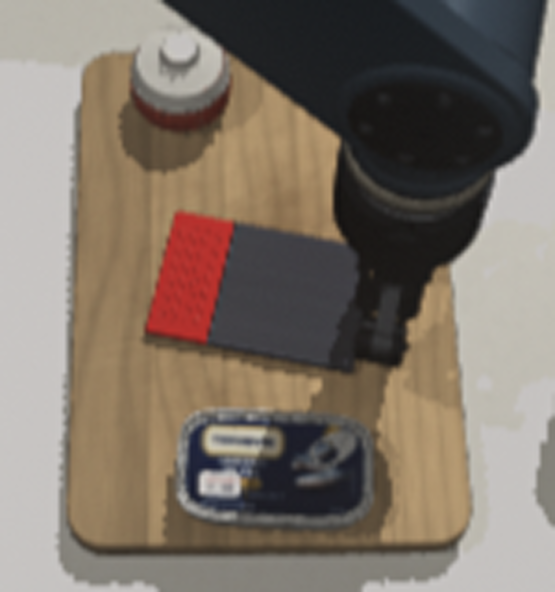

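The scraper has slid about 20 mm, as planned: the red end's corner went from (213,212) to (178,212). The timer and tin haven't moved. I'll keep pushing while turning.

>>> {"fn": "send_rows", "kwargs": {"commands": [{"delta_pos":[-0.8,0.1,0.1],"yaw":0.03},{"delta_pos":[-0.8,0.1,0],"yaw":0.03},{"delta_pos":[-0.8,0.1,0],"yaw":0.03},{"delta_pos":[-0.8,0.1,0],"yaw":0.03},{"delta_pos":[-0.8,0.05,0],"yaw":0.03},{"delta_pos":[-0.8,0,0],"yaw":0.03},{"delta_pos":[-0.6,0,0],"yaw":0.03},{"delta_pos":[-0.5,0,0],"yaw":0.01},{"delta_pos":[0,0,0],"yaw":0}]}}

```text
t: 6.62
tcp_pos: [0.5979, 0.0785, 0.0218]
tool_rot: [0.995, 0.099, 0.004, -0.002]
force: [0.2, -1.2, -0.6]
finger_gap: 0.499
```

```bash
python3 - <<'E'
from h import *
s=manip.sense();print(s["t"],s["tcp_pos"],2*np.arctan2(s["tool_rot"][1],s["tool_rot"][0]),s["force"])
b=manip.snapshot("scene")[130:290,270:420]
cv2.imwrite("pics/b3.png",cv2.resize(b,None,fx=3.7,fy=3.7,interpolation=cv2.INTER_CUBIC))
E
```

```text
6.625 [0.59787228 0.07850323 0.02177261] 0.19816232696911257 [ 0.23541511 -1.18977535 -0.60564496]
```

View pics/b3.png

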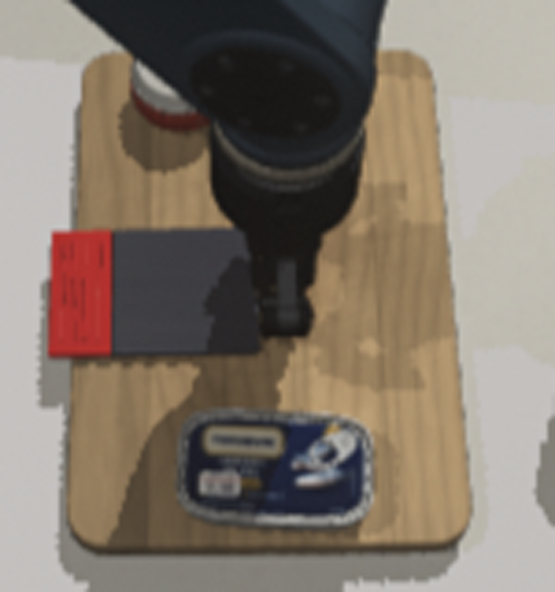

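```bash
python3 - <<'E'
from h import *
C=lambda p:crop(p,3.7,(270,130))
L=px2w("scene",C([(111.5,231),(113,356)]),.028)[:,:2]
E=px2w("scene",C([(82,90),(71,500)]),.022)[:,:2]
N=px2w("scene",C([(50,232),(50,356),(248,230),(262,353)]),.028)[:,:2]
c=np.array([.5881,.0847])
v=E[0]-E[1];v/=np.linalg.norm(v);n=np.array([v[1],-v[0]]);print("edge angle",np.arctan2(-v[0],v[1]))
d=L[0]-L[1];print("line angle",np.arctan2(-d[0],d[1]),"len",np.linalg.norm(d))
print("line beyond edge(inward +)",(L-E[0])@n,"grip end",(N-E[0])@n)
th=.1837;R=np.array([[np.cos(th),-np.sin(th)],[np.sin(th),np.cos(th)]])
print("board frame",((L-c)@R).round(4).tolist(),((E-c)@R).round(4).tolist(),((N-c)@R).round(4).tolist())
E
```

```text
edge angle 0.19208366553998307
line angle 0.21632260069758885 len 0.07971616645628288
line beyond edge(inward +) [0.02009297 0.02202502] grip end [-0.01598102 -0.01343618  0.10015116  0.1058719 ]
board frame [[-0.0874, 0.0289], [-0.0848, -0.0508]] [[-0.1083, 0.1315], [-0.1061, -0.1327]] [[-0.1234, 0.0286], [-0.1202, -0.0505], [-0.0073, 0.0288], [-0.0009, -0.0497]]
```

The scraper is square within about 0.025 rad and about 22 mm remains. I'll push 18 mm more, then back off and measure.

>>> {"fn": "send_rows", "kwargs": {"commands": [{"delta_pos":[-0.5,-0.1,0],"yaw":-0.01},{"delta_pos":[-0.5,-0.1,0],"yaw":-0.01},{"delta_pos":[-0.4,-0.1,0],"yaw":0},{"delta_pos":[-0.35,-0.05,0],"yaw":0},{"delta_pos":[0,0,0],"yaw":0}]}}

```text
t: 7.3
tcp_pos: [0.5802, 0.0746, 0.0219]
tool_rot: [0.996, 0.088, 0.005, -0.001]
force: [0.0, 0.8, -0.2]
finger_gap: 0.501
```

>>> {"fn": "send_rows", "kwargs": {"commands": [{"delta_pos":[1.0,0.2,0],"yaw":0},{"delta_pos":[1.0,0.2,1],"yaw":0},{"delta_pos":[1,0.2,4],"yaw":0},{"delta_pos":[2,-3,6],"yaw":0},{"delta_pos":[2,-6,4],"yaw":0},{"delta_pos":[0,-6,0],"yaw":0},{"delta_pos":[0,-6,0],"yaw":0},{"delta_pos":[0,-6,0],"yaw":0}]}}

```text
t: 8.3
tcp_pos: [0.653, -0.1803, 0.1679]
tool_rot: [0.996, 0.093, 0.008, 0.0]
force: [1.2, 0.2, 0.1]
finger_gap: 0.504
```

```bash
python3 - <<'E'
from h import *
s=manip.sense();print(s["t"],s["tcp_pos"],2*np.arctan2(s["tool_rot"][1],s["tool_rot"][0]),s["force"])
t=manip.snapshot("top");cv2.imwrite("pics/t4.png",t)
cv2.imwrite("pics/c4.png",cv2.resize(t[115:270,205:410],None,fx=3.8,fy=3.8,interpolation=cv2.INTER_CUBIC))
E
```

```text
8.3 [ 0.65303745 -0.18030679  0.16790022] 0.1868273097565937 [1.15014554 0.21289033 0.05891327]
```

View pics/c4.png

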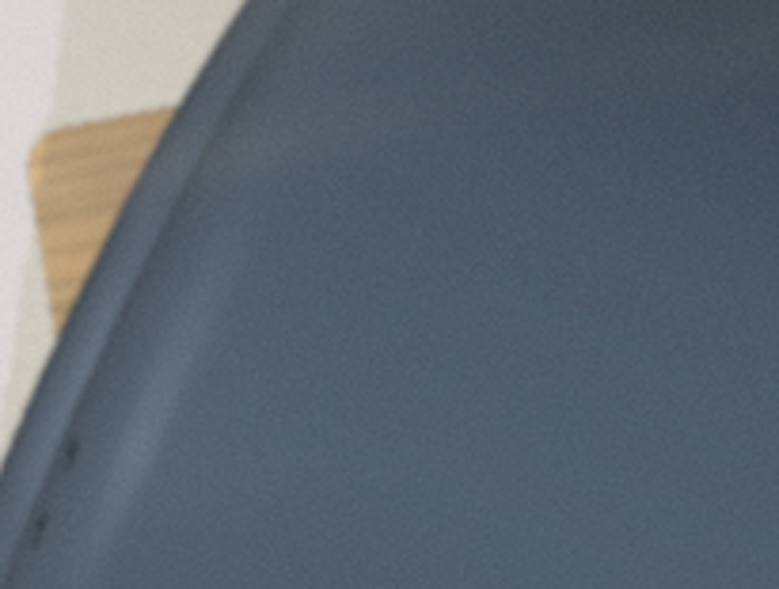

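The arm blocks the top view, so I'll swing it further aside (seven pictures viewed so far).

>>> {"fn": "send_rows", "kwargs": {"commands": [{"delta_pos":[-2,-6,2],"yaw":0},{"delta_pos":[-2,-6,2],"yaw":0},{"delta_pos":[-2,-6,0],"yaw":0},{"delta_pos":[-3,-6,0],"yaw":0},{"delta_pos":[-3,-6,0],"yaw":0},{"delta_pos":[-3,-6,0],"yaw":0},{"delta_pos":[0,0,0],"yaw":0}]}}

```text
t: 9.22
tcp_pos: [0.5149, -0.5291, 0.2044]
tool_rot: [0.996, 0.089, 0.011, 0.007]
force: [-0.8, 1.4, -0.1]
finger_gap: 0.501
```

```bash
python3 - <<'E'
from h import *
s=manip.sense();print(s["t"],s["tcp_pos"],2*np.arctan2(s["tool_rot"][1],s["tool_rot"][0]))
t=manip.snapshot("top");cv2.imwrite("pics/t5.png",t);cv2.imwrite("pics/s5.png",manip.snapshot("scene"))
cv2.imwrite("pics/c5.png",cv2.resize(t[115:270,205:410],None,fx=3.8,fy=3.8,interpolation=cv2.INTER_CUBIC))
E
```

```text
9.225 [ 0.51490047 -0.52907155  0.20440692] 0.17877462930030702
```

View pics/c5.png

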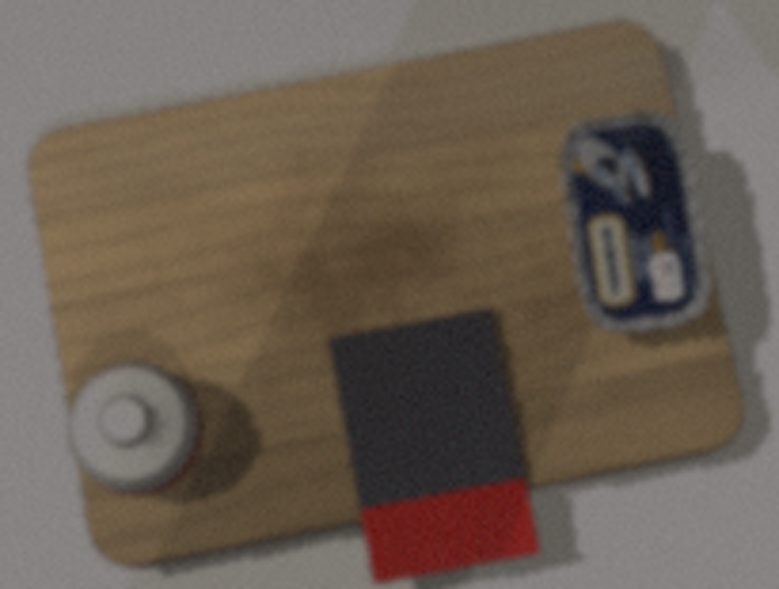

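The red end now sticks out past the near edge. The red/grey line runs (363,507)–(526,478), and the timer and tin have not moved. Next I'll compute what remains.

```bash
python3 - <<'E'
from h import *
f=lambda p,z:px2w("top",crop(p),z)[:,:2]
E=f([(180,556),(700,453)],.022);S=f([(363,507),(526,478),(331,338),(496,310),(376,582),(538,551)],.028)
v=E[0]-E[1];v/=np.linalg.norm(v);n=np.array([v[1],-v[0]])
print("edge ang",np.arctan2(-v[0],v[1]),"dist line,far,near",((S-E[0])@n).round(4),S.round(4).tolist())
for a in(0,2,4):
    d=S[a]-S[a+1];print(np.arctan2(-d[0],d[1]),np.linalg.norm(d))
# detect red/grey & edge in scene picture
cv2.imwrite("pics/e5.png",cv2.resize(cv2.imread("pics/s5.png")[170:250,270:370],None,fx=7,fy=7,interpolation=cv2.INTER_CUBIC))
E
```

```text
edge ang 0.18332957538934622 dist line,far,near [ 0.0055  0.004   0.0881  0.086  -0.0302 -0.0308] [[0.481, 0.0956], [0.4938, 0.0182], [0.5622, 0.1104], [0.5749, 0.0309], [0.4457, 0.0898], [0.4593, 0.0133]]
0.16404097555671712 0.0784427720705345
0.15809657663264848 0.08055203726141891
0.17601338537245476 0.0776165470608109
```

View pics/e5.png

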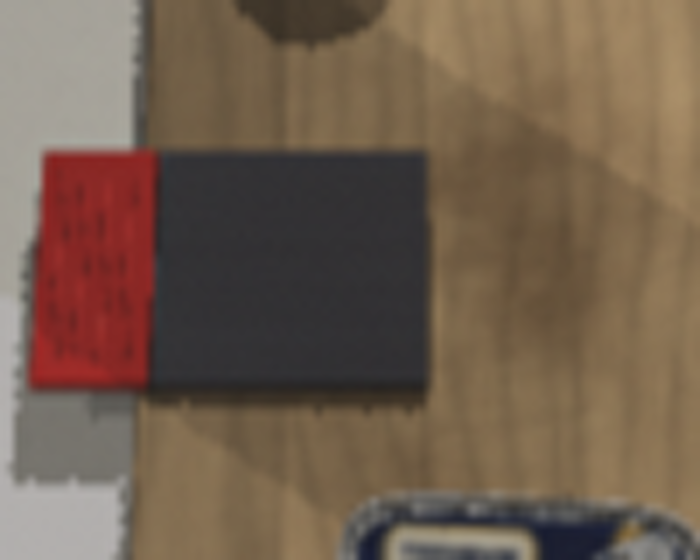

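Both views put the line about 4–5 mm short of the edge, and the TCP position gives 5.4 mm. That is inside the limit but marginal, so I'll go back for a final 4.5 mm nudge.

>>> {"fn": "send_rows", "kwargs": {"commands": [{"delta_pos":[1.0,5.2,0],"yaw":0},{"delta_pos":[1.0,5.2,0],"yaw":0},{"delta_pos":[1.0,5.2,0],"yaw":0},{"delta_pos":[1.0,5.2,0],"yaw":0},{"delta_pos":[1.0,5.2,0],"yaw":0},{"delta_pos":[1.0,5.2,0],"yaw":0},{"delta_pos":[1.0,5.2,0],"yaw":0},{"delta_pos":[1.0,5.2,0],"yaw":0},{"delta_pos":[1.0,5.2,0],"yaw":0},{"delta_pos":[1.0,5.2,0],"yaw":0}]}}

```text
t: 10.58
tcp_pos: [0.622, 0.0314, 0.2058]
tool_rot: [0.995, 0.101, 0.013, 0.003]
force: [-0.5, -0.1, 0.1]
finger_gap: 0.5
```

>>> {"fn": "send_rows", "kwargs": {"commands": [{"delta_pos":[-0.2,3.0,0],"yaw":-0.01},{"delta_pos":[0,1.5,-2],"yaw":-0.01},{"delta_pos":[0,0,-4],"yaw":0},{"delta_pos":[0,0,-4],"yaw":0},{"delta_pos":[0,0,-3],"yaw":0},{"delta_pos":[0,0,-2],"yaw":0},{"delta_pos":[0,0,0],"yaw":0}]}}

```text
t: 11.45
tcp_pos: [0.615, 0.1024, 0.0549]
tool_rot: [0.994, 0.106, 0.014, 0.001]
force: [0.1, -0.3, -0.2]
finger_gap: 0.497
```

>>> {"fn": "send_rows", "kwargs": {"commands": [{"delta_pos":[0,-1.1,0],"yaw":-0.02},{"delta_pos":[0,-1.0,-1],"yaw":-0.01},{"delta_pos":[0,0,-1],"yaw":0},{"delta_pos":[0,0,-0.8],"yaw":0},{"delta_pos":[0,0,0],"yaw":0}]}}

```text
t: 12.08
tcp_pos: [0.6166, 0.0812, 0.0283]
tool_rot: [0.996, 0.09, 0.017, 0.001]
force: [0.8, 0.8, 0.3]
finger_gap: 0.502
```

>>> {"fn": "send_rows", "kwargs": {"commands": [{"delta_pos":[0,0,-0.3],"yaw":0},{"delta_pos":[0,0,-0.3],"yaw":0},{"delta_pos":[-0.8,-0.15,0],"yaw":0},{"delta_pos":[-0.8,-0.15,0],"yaw":0},{"delta_pos":[-0.8,-0.15,0],"yaw":0},{"delta_pos":[-0.6,-0.1,0],"yaw":0},{"delta_pos":[0,0,0],"yaw":0}]}}

```text
t: 12.95
tcp_pos: [0.5839, 0.0756, 0.0225]
tool_rot: [0.996, 0.091, 0.017, 0.001]
force: [-0.1, 0.2, 0.2]
finger_gap: 0.502
```

>>> {"fn": "send_rows", "kwargs": {"commands": [{"delta_pos":[-0.4,-0.1,0],"yaw":0},{"delta_pos":[-0.4,-0.08,0],"yaw":0},{"delta_pos":[0,0,0],"yaw":0}]}}

```text
t: 13.32
tcp_pos: [0.5764, 0.0736, 0.0228]
tool_rot: [0.996, 0.091, 0.018, 0.001]
force: [0.4, -0.1, -0.8]
finger_gap: 0.5
```

Now I'll back off, lift and swing aside to check.

>>> {"fn": "send_rows", "kwargs": {"commands": [{"delta_pos":[1.0,0.2,0],"yaw":0},{"delta_pos":[1.0,0.2,1],"yaw":0},{"delta_pos":[1,0.2,4],"yaw":0},{"delta_pos":[2,-3,6],"yaw":0},{"delta_pos":[1,-6,5],"yaw":0},{"delta_pos":[-1,-6,0],"yaw":0},{"delta_pos":[-1,-6,0],"yaw":0},{"delta_pos":[-2,-6,0],"yaw":0},{"delta_pos":[-2,-6,0],"yaw":0},{"delta_pos":[-2,-6,0],"yaw":0}]}}

```text
t: 14.58
tcp_pos: [0.5642, -0.2971, 0.1761]
tool_rot: [0.995, 0.096, 0.024, 0.005]
force: [0.8, -1.2, 0.2]
finger_gap: 0.497
```

>>> {"fn": "send_rows", "kwargs": {"commands": [{"delta_pos":[-2,-6,0],"yaw":0},{"delta_pos":[-2,-6,0],"yaw":0},{"delta_pos":[-2,-6,0],"yaw":0},{"delta_pos":[0,-3,0],"yaw":0},{"delta_pos":[0,0,0],"yaw":0},{"delta_pos":[0,0,0],"yaw":0}]}}

```text
t: 15.32
tcp_pos: [0.5047, -0.5124, 0.1766]
tool_rot: [0.995, 0.093, 0.026, 0.007]
force: [-0.4, -0.1, -1.0]
finger_gap: 0.502
```

```bash
python3 - <<'E'
from h import *
s=manip.sense();print(s["t"],s["tcp_pos"])
t=manip.snapshot("top");cv2.imwrite("pics/t6.png",t);cv2.imwrite("pics/s6.png",manip.snapshot("scene"))
cv2.imwrite("pics/c6.png",cv2.resize(t[115:270,205:410],None,fx=3.8,fy=3.8,interpolation=cv2.INTER_CUBIC))
E
```

```text
15.325 [ 0.50465138 -0.51243422  0.17656838]
```

View pics/c6.png

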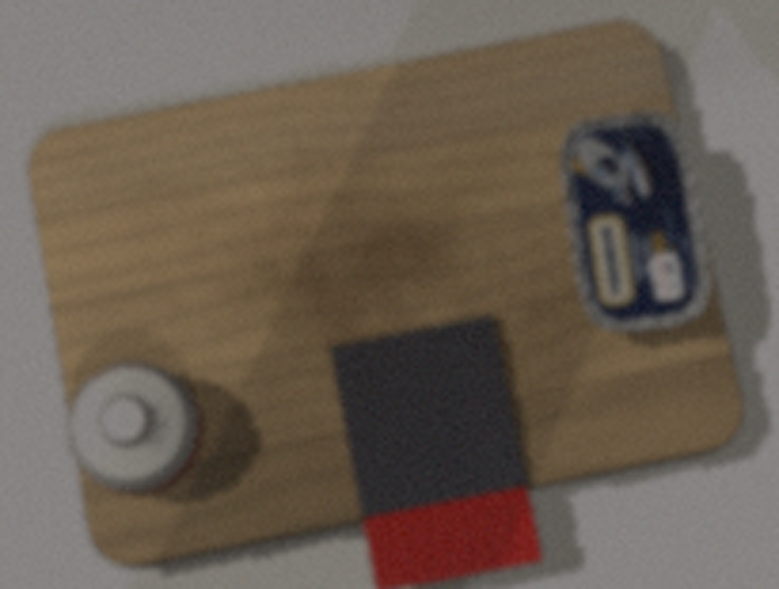

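The line now runs (365,516)–(529,487), and the board's near edge passes through (365,519)–(529,487). The timer and tin sit at the same pixels as at the start. I'll confirm the numbers and hand in.

```bash
python3 - <<'E'
from h import *
f=lambda p,z:px2w("top",crop(p),z)[:,:2]
E=f([(180,556),(700,453)],.022);S=f([(365,516),(529,487),(333,346),(499,318)],.028)
v=E[0]-E[1];v/=np.linalg.norm(v);n=np.array([v[1],-v[0]])
d=((S-E[0])@n);print(d.round(4))
for a in(0,2): q=S[a]-S[a+1];print(np.arctan2(-q[0],q[1])-np.arctan2(-v[0],v[1]))
if abs(d[:2].mean())<.004: print(manip.sign_off())
E
```

```text
[ 0.0011 -0.0005  0.0841  0.0819]
-0.020452332873685614
-0.026339677704335485
the job is handed in; nothing more can be done
None
```

I slid the scraper along the board with two half-open fingertips pushing on the far edge of its blade, and turned it square on the way. After a check showed it about 4–5 mm short, I went back for one small nudge. Then I withdrew the arm and handed the job in at about 15 s of the 38 s; no verdict was reported.

**Last check (top camera):**
- **Red/grey line:** -0.5 to +1.1 mm from the board's near edge; the limit is 6 mm.
- **Squareness:** about 0.02–0.03 rad off; the limit is 0.12 rad.
- **Blade:** its far edge is 82–84 mm inside the near edge, where 84 mm is expected.
- **Timer and tin:** at the same pixels as at the start.
- **Arm:** well clear of everything.

**Disagreement:** before the nudge, the methods put the remaining distance at anywhere from 3 to 5.4 mm. I saved a side-camera picture at the end but did not measure it, so the final position rests on the top view alone.

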